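# Lay out the screwdriver kit and ring for collection

### The arm

A 6-joint arm with a two-finger parallel gripper is mounted at the origin on the work surface. World frame = base frame: x ahead of the robot, y to its left, z up, the work surface at z = 0. Lengths are in m, angles in degrees, forces in N, time in s.
With the tool pointing down it reaches from about 0.4 to 0.825 m from the base axis. Payload 7 kg.
Tool frame: the origin (TCP) lies between the finger pads; the fingertips stand ctrl.nose_length ahead of it and the grasp point (between the pads) lies 2 mm behind it (ctrl.nose_length is the distance from the TCP to the fingertips, in m); z points along the fingers, y is the line along which they close (so a half turn about z gives the same grasp; the last joint's range is limited). The gripper opens to 88 mm and grips with 3 to 60 N. Pads are 19 mm wide; open, the fingers measure 130 mm over their backs; the gripper's body (78 mm by 193 mm) begins 47 mm behind the grasp point.
Start: joints at [93.341, 20.546, 0.682, 0, -70.136, -16.507], TCP at [0.154, 0.657, 0.217] pointing down, gripper open.
Joint ranges: [-176.03, 176.03], [-82.01, 121.73], [-58.28, 71.71], [-173.87, 95.51], [-174.79, -0.11], [-173.66, 173.66]. Speed limits (degrees/s): [136.94, 136.94, 172.46, 180, 180, 180].

### API

Orientations are given as [roll, pitch, yaw] about the fixed x, y, z axes, in that order (R = Rz(yaw) Ry(pitch) Rx(roll)).
In Python, from plant import ctrl gives the robot as it stands.
- The arm moves only by the tool apply_moves, never from a script. Its argument "commands" is a list of rows, each a list of 3 entries, a list of its own where there are three numbers: the shift along the world's x, y, z in cm, then the turn about the world's z in rad, then the closure, from 0 (fully open) to 1 (shut). In form: [[[x, y, z], turn, jaw], ...]. A call has 1 to 20 rows; each row is the pose to reach, as a shift and turn from the pose commanded when the call began; what a row does not reach only later rows make up. A row lasts 1/12 s, in which the tool goes at most 41.7 mm and 7.16 degrees, less where a joint would pass 70% of its speed; a pose out of reach is approached as far as the arm can. A call with a gripper value outside its range is refused whole. The fingers move at their own pace and stop on an object; the grip force is fixed at half the most. Time passes only in rows, so rows that repeat a pose let the fingers close. It gives the time, the measured TCP pose, the force, the opening and the grip force at its end, in the units of the state.
- ctrl.get_obs(): the state, without advancing time (a new reading comes with each control period).
- ctrl.snapshot(name): name is "scene" or "side" or "wrist"; returns a dict with "img" (400x640x3 uint8, red, green, blue), "fx", "fy", "cx", "cy" (pixels), "T" (4x4, takes a point from camera to world coordinates). Camera axes: x right, y up, looking along -z (the intrinsics and any distortion apply to the point x, -y, -z); pixel columns grow to the right and rows downward; lengths in m; the calibration is good to about 2 mm. A picture is of the moment at which its call begins. There is no depth.
- ctrl.close_job(): hands the job in; it is judged then, once.
Trained networks look in a picture, given as the dict that the camera call returned (one of the last four; its "shot" number tells which), for a name from the list of things; names that differ only in an ending like _2 or _b are one class to them, and where a whole thing is asked for, a point or a joint stands for the part that bears it (a point fixed in the world has none). Each returns a list of dicts, best first, with "score" (0 to 1); they miss things now and then, are a little off and sometimes report something else, mostly with a low value. They report only what shows in the picture. A call takes as long as a camera call. They do not tell look-alikes from the thing itself.
- ctrl.search_frame(picture, target): "at" ([column, row] in pixels, amid what is visible of it).
- ctrl.spot_point(picture, target): "at" ([column, row] in pixels: a listed point, or the origin of a listed thing).
The state is a dict: "clock": time; "joint_pos": joint angles; "qvel": joint speeds; "tau": joint torques, N m; "tool_pos": TCP position; "orientation": TCP orientation; "force": force on the tool from outside, world axes, zero at the start; "moment": the same for the moment, N m; "opening": finger opening in m; "gripper_force": force on a finger pad.
Only numpy, scipy, OpenCV 4.12 (cv2) and the standard library are available. Lean on these libraries where they do the work, as an engineer would, in place of code of your own. Each camera call takes 0.05 s, during which the arm holds its last target. There are 200 camera calls.

### The job

Lay the three screwdrivers flat in the tray, each centred on the silhouette of its own colour and lined up with it, handle on the wide part and tip on the narrow part; set them down, do not drop them. Once all three are in place, press the desk bell's plunger down to its stop and let it spring back, to call for the kit. Leave the phone, the jar and the reel where they are.

Things in the scene. Friction and masses are not known exactly. Their poses are not given: they have to be found in the camera images.
- tray: Low open kit tray, fixed to the bench, 214 x 214 mm outside: blue rim 18 mm high and 5 mm thick, dark flat floor 5 mm above the bench. Origin: centre of its underside. The outlines run along its x axis.
- outline_red: Flat red screwdriver silhouette printed on the tray floor: wide part (handle) x = -60 to +20 mm, 24 mm wide; narrow part (shaft) x = +20 to +84 mm, 12 mm wide. The three lie side by side 60 mm apart, in any order. Origin: on the floor, 5 mm above the bench; x axis runs from handle to tip. The driver's origin belongs over this one, x axes the same way.
- outline_yellow: Flat yellow screwdriver silhouette printed on the tray floor: wide part (handle) x = -60 to +20 mm, 24 mm wide; narrow part (shaft) x = +20 to +84 mm, 12 mm wide. The three lie side by side 60 mm apart, in any order. Origin: on the floor, 5 mm above the bench; x axis runs from handle to tip. The driver's origin belongs over this one, x axes the same way.
- outline_green: Flat green screwdriver silhouette printed on the tray floor: wide part (handle) x = -60 to +20 mm, 24 mm wide; narrow part (shaft) x = +20 to +84 mm, 12 mm wide. The three lie side by side 60 mm apart, in any order. Origin: on the floor, 5 mm above the bench; x axis runs from handle to tip. The driver's origin belongs over this one, x axes the same way.
- driver_red: Loose precision screwdriver with a red handle, 45 g, lying flat. Square handle 16 x 16 mm, x = -53 to +17 mm, dark cap disc to x = -57 mm; steel shaft 5 mm thick to the tip at x = +83 mm. Origin: on its long axis, inside the handle close to the centre of mass, 8 mm above the surface it lies on. x axis points from handle to tip.
- driver_red_tip (a point): Tip of the red screwdriver's blade, on its long axis, 82 mm from the origin.
- driver_yellow: Loose precision screwdriver with a yellow handle, 45 g, lying flat. Square handle 16 x 16 mm, x = -53 to +17 mm, dark cap disc to x = -57 mm; steel shaft 5 mm thick to the tip at x = +83 mm. Origin: on its long axis, inside the handle close to the centre of mass, 8 mm above the surface it lies on. x axis points from handle to tip.
- driver_yellow_tip (a point): Tip of the yellow screwdriver's blade, on its long axis, 82 mm from the origin.
- driver_green: Loose precision screwdriver with a green handle, 45 g, lying flat. Square handle 16 x 16 mm, x = -53 to +17 mm, dark cap disc to x = -57 mm; steel shaft 5 mm thick to the tip at x = +83 mm. Origin: on its long axis, inside the handle close to the centre of mass, 8 mm above the surface it lies on. x axis points from handle to tip.
- driver_green_tip (a point): Tip of the green screwdriver's blade, on its long axis, 82 mm from the origin.
- bell: Steel desk bell fixed to the bench, dome 87 mm across at its black foot and 43 mm high. Origin: centre of its underside.
- bell_top (a point): Top centre of the bell's brass plunger head (20 mm across), 62 mm above the bench when up; the head's underside stands 11 mm above the dome.
- bell_plunger (a joint): Press depth of the bell's plunger: 0 when up, 0.007 m at its stop. It moves straight down against a spring that takes about 1.5 N at first and 4.5 N at the stop, and springs back when let go.
- phone: Bystander: phone lying flat, grey glass face and black edge, 74 x 152 x 8 mm. Origin: centre of its underside.
- flux_jar: Bystander: amber jar with a black cap, 40 mm across, 45 mm high. Origin: centre of its underside.
- solder_reel: Bystander: standing metal reel, 56 mm across, 44 mm high. Origin: centre of its underside.
Things that resemble listed ones, but are neither listed nor needed, are in the scene too. Of the things that look like the driver_green, the larger one is meant. Of the things shaped like the bell, the steel one is meant.

How it is judged (in metres and radians):
On the way, in this order (a step that is already met when the one before it is completed fails the run):
1. all three screwdrivers lie released on their own silhouettes, tips the right way (x of driver_red in the frame of outline_red between -0.015 and 0.015 m and y of driver_red in the frame of outline_red between -0.012 and 0.012 m and z of driver_red in the frame of outline_red between 0.003 and 0.013 m and x of driver_red_tip in the frame of outline_red above 0.05 m and angle between the x axis of driver_red and the x axis of outline_red, either way round below 0.2 rad and contact force between each of driver_red, driver_yellow, driver_green and the fingers below 0.05 N and linear speed of each of driver_red, driver_yellow, driver_green below 0.02 m/s and x of driver_yellow in the frame of outline_yellow between -0.015 and 0.015 m and y of driver_yellow in the frame of outline_yellow between -0.012 and 0.012 m and z of driver_yellow in the frame of outline_yellow between 0.003 and 0.013 m and x of driver_yellow_tip in the frame of outline_yellow above 0.05 m and angle between the x axis of driver_yellow and the x axis of outline_yellow, either way round below 0.2 rad and x of driver_green in the frame of outline_green between -0.015 and 0.015 m and y of driver_green in the frame of outline_green between -0.012 and 0.012 m and z of driver_green in the frame of outline_green between 0.003 and 0.013 m and x of driver_green_tip in the frame of outline_green above 0.05 m and angle between the x axis of driver_green and the x axis of outline_green, either way round below 0.2 rad), for 0.2 s.
2. the bell's plunger is pressed down to its stop (more than 6 of its 7 mm) (value of joint bell_plunger above 0.006 m).
At the end, for the whole second after the job is handed in: Each screwdriver lies flat, released and still on the silhouette of its own colour: its origin within 15 mm along and 12 mm across, its axis within 0.2 rad, tip towards the narrow part; the bell's plunger is up again (less than 1.5 mm down) (all of step 1 and value of joint bell_plunger below 0.0015 m); the robot touches nothing.
It fails at once if the phone, the flux jar or the solder reel is shifted by more than 25 mm or tipped over (distance of any of phone, flux_jar, solder_reel from where it was at the start of the episode above 0.025 m or angle between any of flux_jar, solder_reel's own z axis and vertical above 0.4 rad).
It fails at once if the red screwdriver is dropped: out of the fingers while more than 30 mm above where it would rest (height (world z) of driver_red above 0.043 m and contact force between driver_red and the fingers below 0.01 N).
It fails at once if the yellow screwdriver is dropped: out of the fingers while more than 30 mm above where it would rest (height (world z) of driver_yellow above 0.043 m and contact force between driver_yellow and the fingers below 0.01 N).
It fails at once if the green screwdriver is dropped: out of the fingers while more than 30 mm above where it would rest (height (world z) of driver_green above 0.043 m and contact force between driver_green and the fingers below 0.01 N).
It also fails if it takes over 72 s, if anything falls off the work surface, if the arm or the gripper's body presses on something with over 40 N, if the wrist force passes 120 N, or if a joint passes its speed limit or range.

## Working session

There is one attempt and no reset: what is moved stays moved. The work goes in short steps, Python scripts to look and compute and a tool call to move; the robot and the scene stay as the last step left them, time stands still between calls to the robot, and variables do not carry over. Pictures are saved under pics/ and viewed, at most 10 in all, crops included, and the job is handed in when it is done.

Besides the shell and the picture viewer there is one more tool, called after "Call:" by a JSON object that holds its "api" and its "payload". apply_moves: Moves the arm, as the interface text tells. Its arguments: {"type":"object","properties":{"commands":{"type":"array"}},"required":["commands"]}

```bash
mkdir -p pics; cat > h.py <<'E'
import numpy as np, cv2
from plant import ctrl
def ray(p,uv):
    x=(uv[0]-p["cx"])/p["fx"]; y=(uv[1]-p["cy"])/p["fy"]
    T=np.array(p["T"]); d=T[:3,:3]@np.array([x,-y,-1.0]); return T[:3,3],d
def at(p,uv,z):
    o,d=ray(p,uv); return (o+d*(z-o[2])/d[2])
def proj(p,X):
    T=np.array(p["T"]); c=T[:3,:3].T@(np.array(X)-T[:3,3]); return [p["cx"]+p["fx"]*c[0]/-c[2], p["cy"]+p["fy"]*-c[1]/-c[2]]
def save(p,n): cv2.imwrite("pics/"+n,cv2.cvtColor(p["img"],cv2.COLOR_RGB2BGR))
E
python3 - <<'E'
from h import *
o=ctrl.get_obs(); print({k:np.round(o[k],3) for k in("clock","tool_pos","orientation","opening")},ctrl.nose_length)
ims=[]
Z=dict(tray=0,outline_red=.005,outline_yellow=.005,outline_green=.005,driver_red=.008,driver_yellow=.008,driver_green=.008,driver_red_tip=.008,driver_yellow_tip=.008,driver_green_tip=.008,bell_top=.062,phone=0,flux_jar=0,solder_reel=0)
for n in("scene","side"):
    p=ctrl.snapshot(n); print(n,[k for k in p],np.round(p["T"][:3,3] if hasattr(p["T"],'shape') else p["T"],2).tolist())
    save(p,n+".png")
    for t,z in Z.items():
        print(t,[(np.round(d["at"]).tolist(),np.round(at(p,d["at"],z)[:2],3).tolist(),round(d["score"],2)) for d in ctrl.spot_point(p,t)][:4])
E
```

```text
{'clock': np.float64(0.0), 'tool_pos': array([0.154, 0.657, 0.217]), 'orientation': array([ 1.79911e+02, -1.00000e-02, -1.31720e+01]), 'opening': np.float64(0.087)} 0.017
scene ['img', 'fx', 'fy', 'cx', 'cy', 'T', 'shot'] [0.98, 0.52, 1.1]
tray [([385.0, 317.0], [0.586, 0.214], 0.58)]
outline_red [([362.0, 303.0], [0.614, 0.16], 0.78)]
outline_yellow [([400.0, 335.0], [0.584, 0.268], 0.69)]
outline_green [([380.0, 315.0], [0.595, 0.206], 0.59), ([362.0, 301.0], [0.61, 0.157], 0.23)]
driver_red [([350.0, 183.0], [0.441, -0.14], 0.45)]
driver_yellow [([290.0, 223.0], [0.645, -0.115], 0.55)]
driver_green [([316.0, 197.0], [0.545, -0.151], 0.67), ([382.0, 171.0], [0.343, -0.132], 0.67), ([371.0, 202.0], [0.43, -0.061], 0.63)]
driver_red_tip [([371.0, 200.0], [0.425, -0.066], 0.79), ([402.0, 333.0], [0.581, 0.267], 0.48)]
driver_yellow_tip [([354.0, 180.0], [0.426, -0.144], 0.61), ([277.0, 196.0], [0.631, -0.208], 0.54)]
driver_green_tip [([340.0, 213.0], [0.518, -0.073], 0.7), ([297.0, 130.0], [0.464, -0.383], 0.52)]
bell_top [([300.0, 117.0], [0.455, -0.377], 0.49), ([285.0, 81.0], [0.4
[... 486 characters left out ...]
river_red [([373.0, 234.0], [0.442, -0.154], 0.72), ([353.0, 252.0], [0.427, -0.067], 0.58)]
driver_yellow [([309.0, 203.0], [0.647, -0.128], 0.78)]
driver_green [([343.0, 215.0], [0.548, -0.155], 0.67), ([404.0, 255.0], [0.342, -0.145], 0.44)]
driver_red_tip [([350.0, 253.0], [0.43, -0.06], 0.64)]
driver_yellow_tip [([335.0, 196.0], [0.627, -0.206], 0.58)]
driver_green_tip [([326.0, 234.0], [0.521, -0.07], 0.6), ([417.0, 272.0], [0.287, -0.121], 0.48)]
bell_top [([426.0, 175.0], [0.471, -0.408], 0.44), ([465.0, 165.0], [0.428, -0.538], 0.4)]
phone [([372.0, 170.0], [0.661, -0.403], 0.91)]
flux_jar [([297.0, 180.0], [0.774, -0.194], 0.63)]
solder_reel [([245.0, 206.0], [0.764, 0.002], 0.78)]
```

View pics/scene.png

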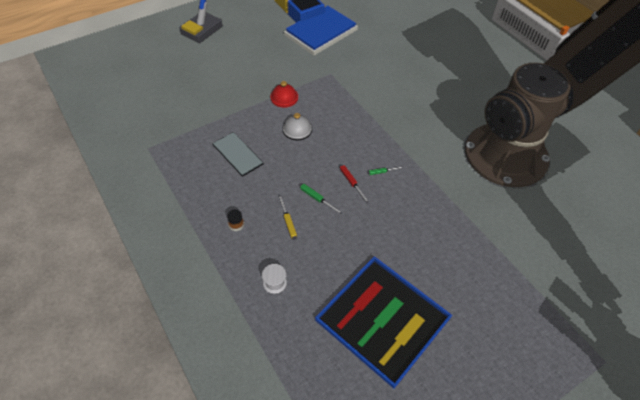

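View pics/side.png

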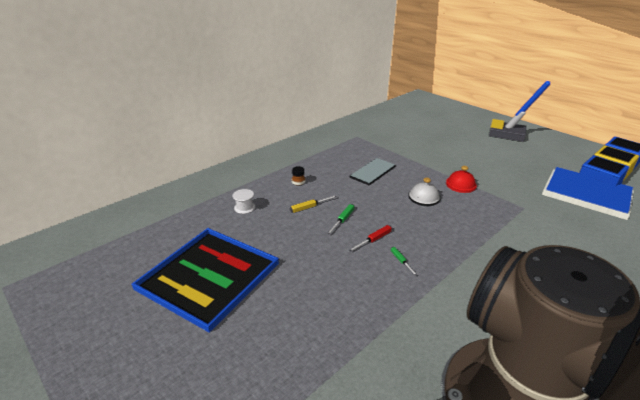

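The scene picture shows the tray at about (383,320), with its outlines red (360,305), green (380,322) and yellow (402,339). The drivers are yellow (290,223), green (314,195), red (350,178) and a small green one (384,170). There is a steel bell at (297,125) and a red bell at (285,95).

Green candidates are (316,197) and (382,171); the one at (316,197) looks longer, so it should be the larger one meant. Of the bells, (297,125) is the steel one. I'll measure by colour in both views and check with one crop.

```bash
cat >> h.py <<'E'
HUE=dict(red=[(0,6),(174,180)],yellow=[(20,32)],green=[(48,80)])
def blobs(p,c,z,amin=15):
    hsv=cv2.cvtColor(p["img"],cv2.COLOR_RGB2HSV); m=0
    for a,b in HUE[c]: m=m|cv2.inRange(hsv,(a,120,50),(b,255,255))
    n,l,s,_=cv2.connectedComponentsWithStats(m)
    r=[]
    for i in range(1,n):
        if s[i,4]<amin: continue
        v,u=np.nonzero(l==i); P=np.array([at(p,(x,y),z)[:2] for x,y in zip(u,v)])
        (cx,cy),(w,h),a=cv2.minAreaRect((P*1000).astype(np.float32))
        if h>w: a+=90; w,h=h,w
        # mean-offset skew along axis
        d=np.array([np.cos(np.radians(a)),np.sin(np.radians(a))])
        r.append(dict(px=(round(u.mean()),round(v.mean())),mean=np.round(P.mean(0),4).tolist(),box=(round(cx),round(cy)),L=round(w),W=round(h),ang=round(a%180,1),n=len(u)))
    return r
E
python3 - <<'E'
from h import *
for n in("scene","side"):
    p=ctrl.snapshot(n); print(n)
    for c in HUE:
        for b in blobs(p,c,.010): print(c,b)
    if n=="scene":
        cv2.imwrite("pics/crop.png",cv2.resize(cv2.cvtColor(p["img"][75:240,200:420],cv2.COLOR_RGB2BGR),None,fx=3.5,fy=3.5,interpolation=cv2.INTER_CUBIC))
E
```

```text
scene
red {'px': (284, 96), 'mean': [0.4258, -0.5258], 'box': (425, -528), 'L': 101, 'W': 83, 'ang': 73.9, 'n': 491}
red {'px': (348, 175), 'mean': [0.4314, -0.1654], 'box': (431, -165), 'L': 76, 'W': 18, 'ang': 86.4, 'n': 136}
red {'px': (361, 303), 'mean': [0.6158, 0.1598], 'box': (623, 162), 'L': 147, 'W': 28, 'ang': 16.2, 'n': 577}
yellow {'px': (283, 4), 'mean': [0.189, -0.9461], 'box': (184, -939), 'L': 86, 'W': 35, 'ang': 88.2, 'n': 84}
yellow {'px': (529, 4), 'mean': [-0.5946, -0.4874], 'box': (-598, -486), 'L': 45, 'W': 28, 'ang': 157.9, 'n': 26}
yellow {'px': (539, 6), 'mean': [-0.6176, -0.4593], 'box': (-619, -457), 'L': 70, 'W': 17, 'ang': 23.3, 'n': 18}
yellow {'px': (577, 8), 'mean': [-0.7304, -0.3784], 'box': (-731, -379), 'L': 42, 'W': 32, 'ang': 115.0, 'n': 26}
yellow {'px': (542, 11), 'mean': [-0.5996, -0.4305], 'box': (-602, -434), 'L': 57, 'W': 21, 'ang': 28.7, 'n': 20}
yellow {'px': (567, 12), 'mean': [-0.6792, -0.3805], 'box': (-680, -384), 'L': 58, 'W': 19, 'ang': 45.1, 'n': 19}
yellow {'px': (583, 14), 'mean': [-0.7157, -0.339], 'box': (-717, -340), 'L': 56, '
[... 1373 characters left out ...]
: 116.6, 'n': 109}
yellow {'px': (619, 160), 'mean': [0.1507, -1.0332], 'box': (159, -1011), 'L': 213, 'W': 118, 'ang': 91.9, 'n': 288}
yellow {'px': (303, 205), 'mean': [0.6484, -0.1081], 'box': (649, -108), 'L': 76, 'W': 31, 'ang': 75.8, 'n': 178}
yellow {'px': (188, 292), 'mean': [0.5756, 0.2741], 'box': (587, 277), 'L': 147, 'W': 28, 'ang': 15.9, 'n': 590}
green {'px': (346, 212), 'mean': [0.548, -0.169], 'box': (548, -167), 'L': 84, 'W': 21, 'ang': 107.7, 'n': 127}
green {'px': (398, 254), 'mean': [0.3514, -0.1352], 'box': (352, -136), 'L': 54, 'W': 16, 'ang': 160.6, 'n': 102}
green {'px': (208, 274), 'mean': [0.5918, 0.2166], 'box': (603, 220), 'L': 147, 'W': 27, 'ang': 14.8, 'n': 480}
```

View pics/crop.png

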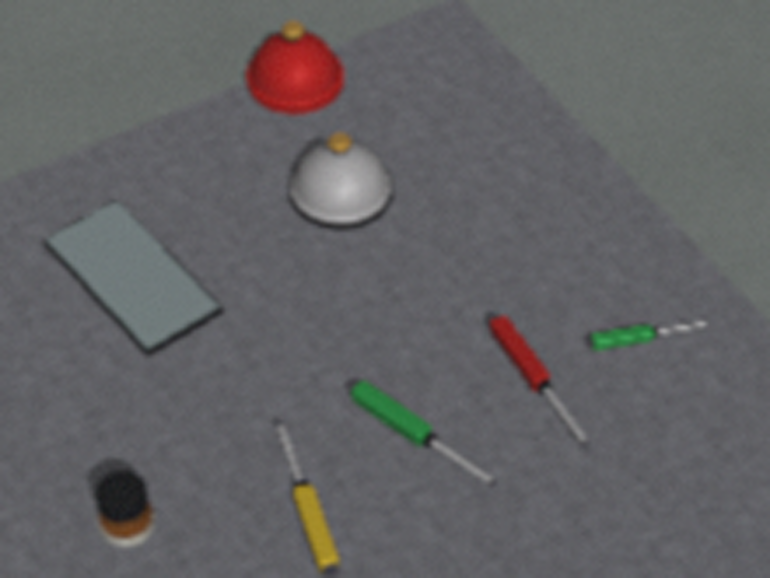

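The crop confirms it. The green driver at crop (390,410), which is (311,193) in the full picture, is clearly larger than the decoy at crop (650,335). The steel bell is at crop (340,185), and the red bell is the decoy. I'm moving over the drivers now.

Call:
{"api": "apply_moves", "payload": {"commands": [[[34,-30,3],-0.7,0],[[34,-30,3],-0.7,0],[[34,-30,3],-0.7,0],[[34,-30,3],-0.7,0],[[34,-30,3],-0.7,0],[[34,-30,3],-0.7,0],[[34,-30,3],-0.7,0],[[34,-30,3],-0.7,0],[[34,-30,3],-0.7,0],[[34,-30,3],-1.34,0],[[34,-30,3],-1.34,0],[[38,-79,3],-1.34,0],[[38,-79,3],-1.34,0],[[38,-79,3],-1.34,0],[[38,-79,3],-1.34,0],[[38,-79,3],-1.34,0],[[38,-79,3],-1.34,0],[[38,-79,3],-1.34,0],[[38,-79,3],-1.34,0],[[38,-79,3],-1.34,0]]}}

```text
clock: 3.27
tool_pos: [0.524, -0.0185, 0.248]
orientation: [-179.9, 0.0, -89.9]
force: [1.3, 0.4, -0.1]
opening: 0.0877
gripper_force: 0.0
```

Call:
{"api": "apply_moves", "payload": {"commands": [[[0,0,0],0,0],[[0,0,0],0,0],[[0,0,0],0,0],[[0,0,0],0,0],[[0,0,0],0,0],[[0,0,0],0,0]]}}

```text
clock: 3.77
tool_pos: [0.5243, -0.0154, 0.2475]
orientation: [-180.0, 0.0, -89.8]
force: [-0.8, 0.7, -0.1]
opening: 0.0875
gripper_force: 0.0
```

```bash
cat >> h.py <<'E'
def tool():
    o=ctrl.get_obs(); print("t",round(float(o["clock"]),2),"tcp",np.round(o["tool_pos"],4),"rpy",np.round(o["orientation"],2),"j",np.round(o["joint_pos"],0),"open",round(float(o["opening"]),4),"F",np.round(o["force"],1),round(float(o["gripper_force"]),1)); return o
E
python3 - <<'E'
from h import *
tool()
p=ctrl.snapshot("wrist"); save(p,"w1.png"); print(np.round(p["T"],2).tolist())
for c in HUE:
    for b in blobs(p,c,.014,60): print(c,b)
    for d in ctrl.spot_point(p,"driver_%s_tip"%c): print(" tip",np.round(d["at"]),np.round(at(p,d["at"],.008)[:2],4),round(d["score"],2))
E
```

```text
t 3.77 tcp [ 0.5243 -0.0154  0.2475] rpy [-180.      0.    -89.83] j [ 20.   5. -15.  -0. -69. -20.] open 0.0875 F [-0.8  0.7 -0.1] 0.0
[[-1.0, 0.0, 0.0, 0.52], [-0.0, -0.96, -0.28, -0.09], [-0.0, -0.28, 0.96, 0.42], [0.0, 0.0, 0.0, 1.0]]
red {'px': (394, 48), 'mean': [0.4326, -0.1657], 'box': (433, -165), 'L': 70, 'W': 16, 'ang': 86.7, 'n': 783}
 tip [384. 131.] [ 0.4368 -0.0657] 0.69
yellow {'px': (223, 97), 'mean': [0.6486, -0.1075], 'box': (649, -107), 'L': 70, 'W': 16, 'ang': 75.9, 'n': 707}
yellow {'px': (487, 295), 'mean': [0.2612, 0.1822], 'box': (261, 182), 'L': 36, 'W': 19, 'ang': 52.1, 'n': 106}
yellow {'px': (528, 321), 'mean': [0.1878, 0.2299], 'box': (204, 230), 'L': 277, 'W': 25, 'ang': 0.2, 'n': 1864}
 tip [233.  12.] [ 0.6289 -0.2057] 0.73
green {'px': (300, 46), 'mean': [0.5484, -0.1676], 'box': (548, -167), 'L': 69, 'W': 14, 'ang': 108.1, 'n': 712}
green {'px': (454, 74), 'mean': [0.3544, -0.1362], 'box': (354, -136), 'L': 48, 'W': 11, 'ang': 160.6, 'n': 360}
green {'px': (274, 309), 'mean': [0.5951, 0.2109], 'box': (605, 214), 'L': 143, 'W': 25, 'ang': 15.7, 'n': 777}
 tip [325. 125.] [ 0.5169 -0.0734] 0.81
 tip [504.  93.] [ 0.2838 -0.1143] 0.59
```

View pics/w1.png

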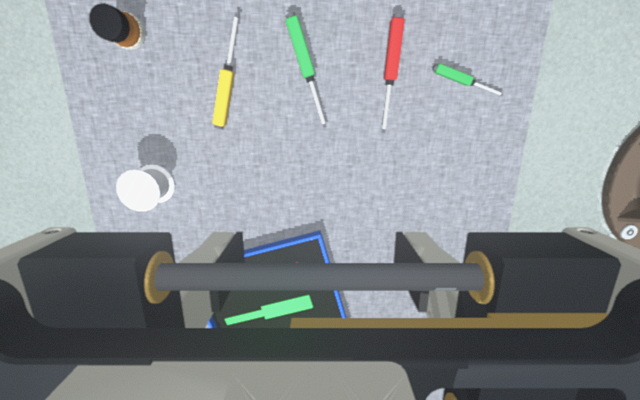

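The wrist view agrees with the fixed cameras. Red is at (394,48), yellow at (223,97), green at (300,46) and the decoy green at (454,74). I'm going for red first, with the jaws half open to clear the decoy.

Call:
{"api": "apply_moves", "payload": {"commands": [[[-9.1,-13.3,-10],-0.056,0.55],[[-9.1,-13.3,-10],-0.056,0.55],[[-9.1,-13.3,-10],-0.056,0.55],[[-9.1,-13.3,-10],-0.056,0.55],[[-9.1,-13.3,-10],-0.056,0.55],[[-9.1,-13.3,-10],-0.056,0.55],[[-9.1,-13.3,-10],-0.056,0.55],[[-9.1,-13.3,-10],-0.056,0.55],[[-9.1,-13.3,-16],-0.056,0.55],[[-9.1,-13.3,-16],-0.056,0.55],[[-9.1,-13.3,-16],-0.056,0.55]]}}

```text
clock: 4.88
tool_pos: [0.4317, -0.1487, 0.0847]
orientation: [179.7, 0.0, -93.1]
force: [-0.8, -0.1, 0.0]
opening: 0.0399
gripper_force: 0.0
```

```bash
python3 - <<'E'
from h import *
tool()
p=ctrl.snapshot("wrist"); save(p,"w2.png")
for b in blobs(p,"red",.014,60): print(b)
E
```

```text
t 4.88 tcp [ 0.4317 -0.1487  0.0847] rpy [179.72   0.   -93.12] j [  6.   8. -36.  -0. -46.  -9.] open 0.0399 F [-0.8 -0.1  0. ] 0.0
{'px': (317, 183), 'mean': [0.4321, -0.1662], 'box': (432, -164), 'L': 70, 'W': 15, 'ang': 86.4, 'n': 1499}
```

Call:
{"api": "apply_moves", "payload": {"commands": [[[0,0,-2.5],0,0.55],[[0,0,-5],0,0.55],[[0,0,-6.6],0,0.55],[[0,0,-6.6],0,0.55],[[0,0,-6.6],0,0.55],[[0,0,-6.6],0,0.9],[[0,0,-6.6],0,0.9],[[0,0,-6.6],0,1],[[0,0,-6.6],0,1],[[0,0,-6.6],0,1],[[0,0,-6.6],0,1],[[0,0,-6.6],0,1]]}}

```text
clock: 5.93
tool_pos: [0.4333, -0.1496, 0.0216]
orientation: [-180.0, -0.0, -93.2]
force: [0.4, -0.4, -0.2]
opening: 0.0017
gripper_force: 0.0
```

```bash
python3 - <<'E'
from h import *
tool()
p=ctrl.snapshot("wrist"); save(p,"w3.png")
for b in blobs(p,"red",.014,60): print(b)
p=ctrl.snapshot("side")
for b in blobs(p,"red",.010,60): print(b)
E
```

```text
t 5.93 tcp [ 0.4333 -0.1496  0.0216] rpy [-179.99   -0.    -93.15] j [  6.  14. -40.   0. -36.  -9.] open 0.0017 F [ 0.4 -0.4 -0.2] 0.0
{'px': (320, 196), 'mean': [0.4316, -0.1731], 'box': (432, -164), 'L': 70, 'W': 15, 'ang': 86.5, 'n': 2030}
{'px': (380, 234), 'mean': [0.4297, -0.1644], 'box': (430, -166), 'L': 81, 'W': 25, 'ang': 85.2, 'n': 170}
{'px': (227, 258), 'mean': [0.6087, 0.1592], 'box': (619, 162), 'L': 147, 'W': 29, 'ang': 15.6, 'n': 465}
```

View pics/w3.png

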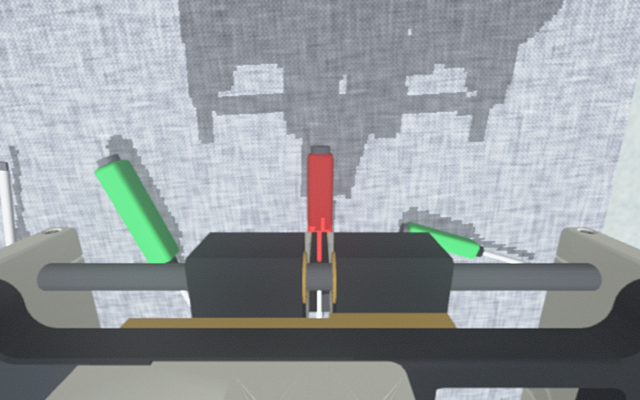

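The wrist view shows the red handle at (320,190) still in place. The fingers have closed to 1.7 mm, with a thin red strip visible between them, so they may have closed above the handle. I'll check the height from the side camera.

```bash
python3 - <<'E'
from h import *
print(ctrl.nose_length)
p=ctrl.snapshot("side"); u,v=proj(p,tool()["tool_pos"]); print(u,v,proj(p,[.4333,-.1496,.0046]),proj(p,[.4333,-.1496,.0166]))
u,v=int(u),int(v)
cv2.imwrite("pics/c3.png",cv2.resize(cv2.cvtColor(p["img"][v-45:v+35,u-60:u+60],cv2.COLOR_RGB2BGR),None,fx=6,fy=6,interpolation=cv2.INTER_CUBIC))
E
```

```text
0.017
t 6.08 tcp [ 0.4332 -0.1495  0.0214] rpy [179.99  -0.   -93.15] j [  6.  14. -40.  -0. -36.  -9.] open 0.0003 F [ 0.   0.3 -0.3] 0.0
375.0226669375078 231.70636362752225 [np.float64(374.4781968093155), np.float64(237.1123836838952)] [np.float64(374.8635946412716), np.float64(233.24770903286517)]
```

View pics/c3.png

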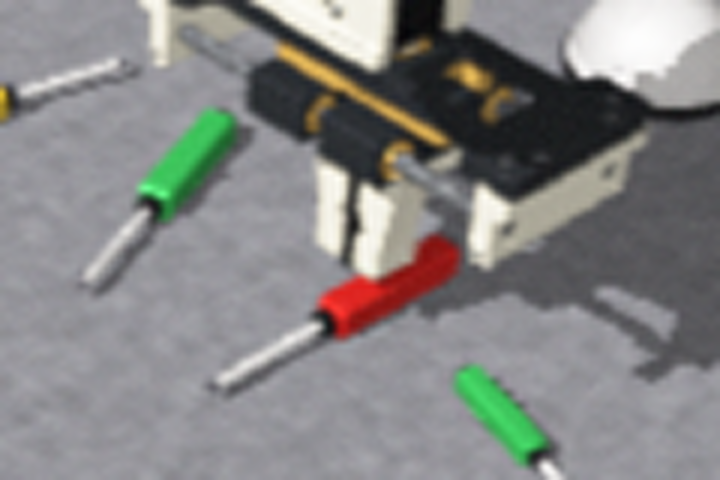

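The side crop shows the fingertips at crop (365,275), resting just above the red handle's top. The real tip is close to the TCP height, so the reported nose length is too large. I'll open, go lower while watching the force, and close again.

Call:
{"api": "apply_moves", "payload": {"commands": [[[0,0,0.2],0,0.55],[[0,0,0.2],0,0.55],[[0,0,0.2],0,0.55],[[0,0,0.2],0,0.55],[[0,0,0],0,0.55],[[0,0,-0.3],0,0.55],[[0,0,-0.6],0,0.55],[[0,0,-0.9],0,0.55],[[0,0,-1.1],0,0.55],[[0,0,-1.1],0,0.55],[[0,0,-1.1],0,0.55]]}}

```text
clock: 7.0
tool_pos: [0.4331, -0.1495, 0.0102]
orientation: [180.0, -0.0, -93.2]
force: [-0.2, -0.4, 0.4]
opening: 0.0392
gripper_force: 0.0
```

Call:
{"api": "apply_moves", "payload": {"commands": [[[0,0,-0.15],0,0.55],[[0,0,-0.3],0,0.55],[[0,0,-0.3],0,0.55]]}}

```text
clock: 7.25
tool_pos: [0.4332, -0.1495, 0.0073]
orientation: [180.0, 0.0, -93.2]
force: [0.1, 0.3, 0.2]
opening: 0.0395
gripper_force: 0.0
```

```bash
python3 - <<'E'
from h import *
p=ctrl.snapshot("side"); u,v=map(int,proj(p,tool()["tool_pos"]))
cv2.imwrite("pics/c4.png",cv2.resize(cv2.cvtColor(p["img"][v-40:v+25,u-40:u+40],cv2.COLOR_RGB2BGR),None,fx=8,fy=8,interpolation=cv2.INTER_CUBIC))
E
```

```text
t 7.3 tcp [ 0.4332 -0.1495  0.0074] rpy [179.99  -0.   -93.15] j [  6.  15. -41.   0. -34.  -9.] open 0.0394 F [ 0.5 -0.5 -0.5] 0.0
```

View pics/c4.png

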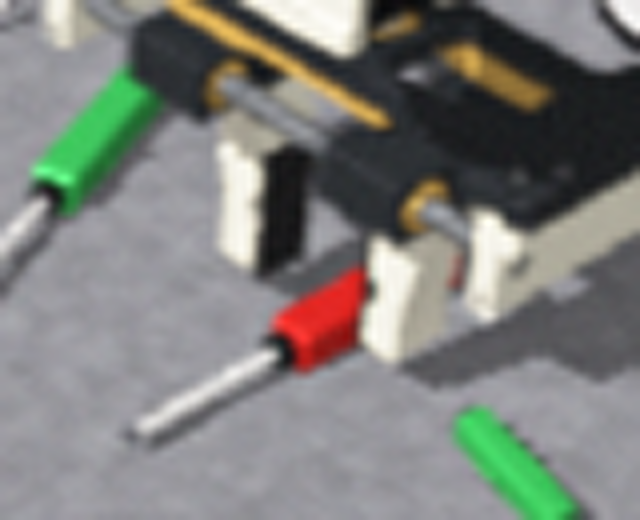

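The fingers now straddle the red handle at crop (240,200) and (400,300), almost at the bench. Closing.

Call:
{"api": "apply_moves", "payload": {"commands": [[[0,0,0],0,0.8],[[0,0,0],0,1],[[0,0,0],0,1],[[0,0,0],0,1],[[0,0,0],0,1],[[0,0,0],0,1],[[0,0,1],0,1],[[0,0,2.5],0,1],[[0,0,2.5],0,1]]}}

```text
clock: 8.05
tool_pos: [0.4347, -0.1495, 0.0344]
orientation: [-179.8, -0.0, -93.1]
force: [0.1, 0.2, 0.5]
opening: 0.0004
gripper_force: 0.0
```

```bash
python3 - <<'E'
from h import *
o=tool()
p=ctrl.snapshot("side"); u,v=map(int,proj(p,[.4332,-.1495,.0074]))
for b in blobs(p,"red",.010,60): print(b)
a=p["img"][v-40:v+25,u-40:u+40]
p=ctrl.snapshot("wrist")
for b in blobs(p,"red",.014,60): print(b)
b=p["img"]
a=cv2.resize(a,None,fx=5,fy=5,interpolation=cv2.INTER_CUBIC); b=cv2.resize(b,(400,250))
cv2.imwrite("pics/c5.png",cv2.cvtColor(np.vstack([a,b]),cv2.COLOR_RGB2BGR))
E
```

```text
t 8.05 tcp [ 0.4347 -0.1495  0.0344] rpy [-179.83   -0.    -93.12] j [  6.  12. -39.   0. -38.  -9.] open 0.0004 F [0.1 0.2 0.5] 0.0
{'px': (380, 233), 'mean': [0.4308, -0.1657], 'box': (431, -166), 'L': 78, 'W': 26, 'ang': 86.2, 'n': 189}
{'px': (227, 258), 'mean': [0.6087, 0.1592], 'box': (619, 162), 'L': 147, 'W': 29, 'ang': 15.6, 'n': 465}
{'px': (321, 193), 'mean': [0.4317, -0.1723], 'box': (432, -165), 'L': 70, 'W': 15, 'ang': 86.5, 'n': 1872}
```

View pics/c5.png

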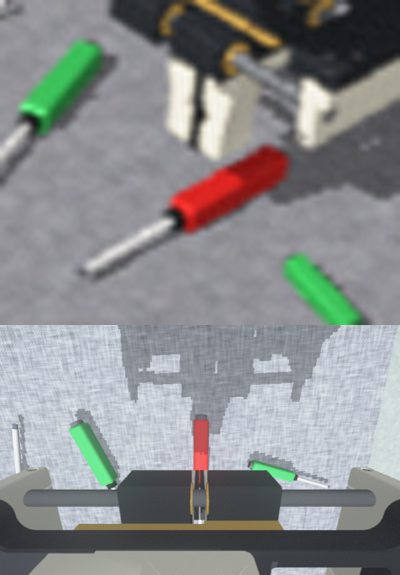

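The red driver hasn't moved and the fingers still hang above it, so their tips sit higher than the TCP reading implies. I'll lower in small steps with the jaws open until the force shows contact.

Call:
{"api": "apply_moves", "payload": {"commands": [[[0,0,0],0,0.55],[[0,0,0],0,0.55],[[0,0,0],0,0.55],[[0,0,-1.5],0,0.55],[[0,0,-2.5],0,0.55],[[0,0,-2.8],0,0.55],[[0,0,-3.0],0,0.55],[[0,0,-3.0],0,0.55]]}}

```text
clock: 8.82
tool_pos: [0.4331, -0.1496, 0.0021]
orientation: [179.9, -0.0, -93.1]
force: [0.9, -0.4, -0.0]
opening: 0.0389
gripper_force: 0.0
```

Call:
{"api": "apply_moves", "payload": {"commands": [[[0,0,-0.2],0,0.55],[[0,0,-0.4],0,0.55],[[0,0,-0.4],0,0.55]]}}

```text
clock: 9.07
tool_pos: [0.4333, -0.1495, -0.0015]
orientation: [-180.0, 0.0, -93.2]
force: [-0.3, 0.6, -0.4]
opening: 0.0395
gripper_force: 0.0
```

```bash
python3 - <<'E'
from h import *
o=tool()
# where do the finger tips (white) end, side & scene: print white-ish extents near projected points
for n in("side","scene"):
    p=ctrl.snapshot(n)
    for x in(.413,.453):
        print(n,x,[np.round(proj(p,[x,-.15,z])).tolist() for z in(0,.01,.02,.03,.04)])
    if n=="side":
        q=p; u,v=map(int,proj(p,[.433,-.15,.01])); a=p["img"][v-40:v+25,u-40:u+40]
    else:
        u,v=map(int,proj(p,[.433,-.15,.01])); b=p["img"][v-40:v+25,u-40:u+40]
f=lambda a:cv2.resize(a,None,fx=5,fy=5,interpolation=cv2.INTER_CUBIC)
cv2.imwrite("pics/c6.png",cv2.cvtColor(np.hstack([f(a),f(b)]),cv2.COLOR_RGB2BGR))
E
```

```text
t 9.07 tcp [ 0.4333 -0.1495 -0.0015] rpy [-179.99    0.    -93.15] j [  6.  16. -41.  -0. -32.  -9.] open 0.0395 F [-0.3  0.6 -0.4] 0.0
side 0.413 [[381.0, 242.0], [381.0, 239.0], [382.0, 236.0], [382.0, 233.0], [382.0, 229.0]]
side 0.453 [[368.0, 235.0], [369.0, 232.0], [369.0, 228.0], [369.0, 225.0], [370.0, 222.0]]
scene 0.413 [[357.0, 178.0], [357.0, 176.0], [357.0, 174.0], [357.0, 172.0], [358.0, 169.0]]
scene 0.453 [[344.0, 184.0], [345.0, 182.0], [345.0, 180.0], [345.0, 178.0], [345.0, 175.0]]
```

View pics/c6.png

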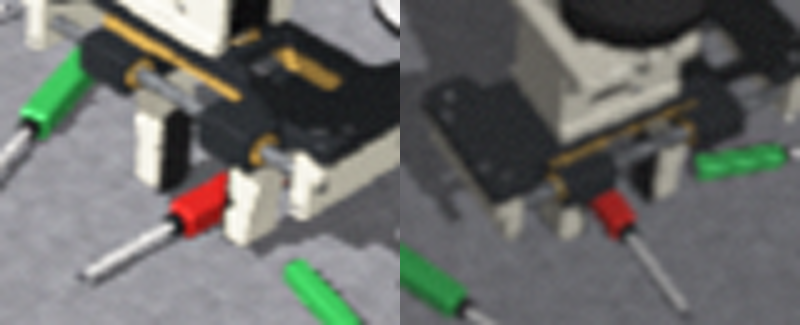

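The view now shows the fingers either side of the red handle, at left (160,190) and (250,240), with tips apparently a few mm above the bench. No force yet, so I'll keep probing down.

Call:
{"api": "apply_moves", "payload": {"commands": [[[0,0,-0.15],0,0.55],[[0,0,-0.3],0,0.55],[[0,0,-0.3],0,0.55]]}}

```text
clock: 9.42
tool_pos: [0.4331, -0.1495, -0.0047]
orientation: [180.0, -0.0, -93.2]
force: [0.8, 0.0, -0.6]
opening: 0.0397
gripper_force: 0.0
```

Call:
{"api": "apply_moves", "payload": {"commands": [[[0,0,-0.15],0,0.55],[[0,0,-0.3],0,0.55],[[0,0,-0.3],0,0.55]]}}

```text
clock: 9.67
tool_pos: [0.4331, -0.1496, -0.0078]
orientation: [180.0, -0.0, -93.2]
force: [0.3, 0.9, 0.6]
opening: 0.0391
gripper_force: 0.0
```

Call:
{"api": "apply_moves", "payload": {"commands": [[[0,0,-0.15],0,0.55],[[0,0,-0.3],0,0.55],[[0,0,-0.3],0,0.55]]}}

```text
clock: 9.92
tool_pos: [0.4334, -0.1495, -0.009]
orientation: [-180.0, -0.0, -93.1]
force: [-8.0, 3.3, 27.9]
opening: 0.0392
gripper_force: 14.3
```

Call:
{"api": "apply_moves", "payload": {"commands": [[[0,0,-0.15],0,0.55],[[0,0,-0.2],0,0.55],[[0,0,-0.2],0,0.55]]}}

```text
clock: 10.17
tool_pos: [0.4334, -0.1496, -0.0092]
orientation: [-179.9, -0.0, -93.1]
force: [-15.6, 9.1, 59.9]
opening: 0.0395
gripper_force: 29.9
```

Contact is at a TCP height of −8.5 mm, so that reading corresponds to tip height 0. I'll back off to about 3 mm and close.

Call:
{"api": "apply_moves", "payload": {"commands": [[[0,0,0.7],0,0.55],[[0,0,0.7],0,0.55],[[0,0,0.7],0,0.8],[[0,0,0.7],0,1],[[0,0,0.7],0,1],[[0,0,0.7],0,1],[[0,0,0.7],0,1],[[0,0,0.7],0,1]]}}

```text
clock: 10.83
tool_pos: [0.433, -0.1496, -0.0059]
orientation: [180.0, -0.0, -93.2]
force: [0.9, -0.9, -0.1]
opening: 0.0156
gripper_force: 30.0
```

Gripped: the opening is 15.6 mm and the grip force 30 N. I'll lift and carry it above the red outline.

Call:
{"api": "apply_moves", "payload": {"commands": [[[0,0,2],0,1],[[0,0,5],0,1],[[0,0,8],0,1],[[17.6,30.6,8],-1.244,1],[[17.6,30.6,8],-1.244,1],[[17.6,30.6,8],-1.244,1],[[17.6,30.6,8],-1.244,1],[[17.6,30.6,8],-1.244,1],[[17.6,30.6,8],-1.244,1],[[17.6,30.6,8],-1.244,1],[[17.6,30.6,8],-1.244,1],[[17.6,30.6,8],-1.244,1],[[17.6,30.6,8],-1.244,1],[[17.6,30.6,8],-1.244,1],[[17.6,30.6,8],-1.244,1],[[17.6,30.6,8],-1.244,1],[[17.6,30.6,8],-1.244,1]]}}

```text
clock: 12.25
tool_pos: [0.6088, 0.1555, 0.0745]
orientation: [-180.0, -0.0, -164.3]
force: [-0.3, 0.0, -0.7]
opening: 0.0154
gripper_force: 30.0
```

```bash
python3 - <<'E'
from h import *
tool()
p=ctrl.snapshot("wrist"); save(p,"w6.png")
for c in HUE:
    for b in blobs(p,c,.005,300): print(c,b)
print("heldred")
for b in blobs(p,"red",.096,300): print(b)
print(np.round(p["T"][:3,3],3))
E
```

```text
t 12.25 tcp [0.6088 0.1555 0.0745] rpy [-1.8000e+02 -2.0000e-02 -1.6431e+02] j [  32.   23.  -16.   -0.  -51. -106.] open 0.0154 F [-0.3  0.  -0.7] 30.0
red {'px': (319, 200), 'mean': [0.6058, 0.1561], 'box': (607, 157), 'L': 111, 'W': 26, 'ang': 15.0, 'n': 3668}
yellow {'px': (465, 180), 'mean': [0.5557, 0.2667], 'box': (566, 271), 'L': 94, 'W': 26, 'ang': 15.8, 'n': 2507}
yellow {'px': (14, 180), 'mean': [0.6561, -0.09], 'box': (658, -89), 'L': 31, 'W': 23, 'ang': 75.2, 'n': 778}
yellow {'px': (432, 320), 'mean': [0.6899, 0.2915], 'box': (691, 289), 'L': 102, 'W': 15, 'ang': 105.7, 'n': 976}
green {'px': (392, 183), 'mean': [0.5743, 0.2099], 'box': (576, 211), 'L': 81, 'W': 25, 'ang': 15.8, 'n': 2739}
heldred
{'px': (319, 200), 'mean': [0.5795, 0.1486], 'box': (580, 149), 'L': 68, 'W': 16, 'ang': 15.0, 'n': 3668}
[0.537 0.136 0.243]
```

Call:
{"api": "apply_moves", "payload": {"commands": [[[0,0,-3],0,1],[[0,0,-5.5],0,1],[[0,0,-6.7],0,1],[[0,0,-7.1],0,1],[[0,0,-7.4],0,1],[[0,0,-7.4],0,1],[[0,0,-7.4],0,0.66],[[0,0,-7.4],0,0.66],[[0,0,-7.4],0,0.66],[[0,0,-7.4],0,0.66],[[0,0,-5],0,0.66],[[0,0,0],0,0.66],[[0,0,3],0,0.66],[[0,0,3],0,0.66]]}}

```text
clock: 13.47
tool_pos: [0.6138, 0.1583, 0.1134]
orientation: [179.9, 0.7, -164.3]
force: [0.8, 1.6, 0.9]
opening: 0.0295
gripper_force: 0.0
```

```bash
python3 - <<'E'
from h import *
tool()
for n in("wrist","scene","side"):
    p=ctrl.snapshot(n); print(n)
    for c in("red","green"):
        for b in blobs(p,c,.018,100): print(c,b)
p=ctrl.snapshot("wrist");save(p,"w7.png")
print([ (np.round(d["at"]),np.round(at(p,d["at"],.013)[:2],4),round(d["score"],2)) for d in ctrl.spot_point(p,"driver_red_tip")])
E
```

```text
t 13.47 tcp [0.6138 0.1583 0.1134] rpy [ 179.93    0.71 -164.32] j [  32.   21.  -13.    0.  -55. -107.] open 0.0295 F [0.8 1.6 0.9] 0.0
wrist
red {'px': (318, 173), 'mean': [0.5944, 0.1532], 'box': (616, 160), 'L': 132, 'W': 24, 'ang': 16.4, 'n': 2386}
red {'px': (323, 239), 'mean': [0.6551, 0.1755], 'box': (655, 176), 'L': 49, 'W': 2, 'ang': 15.9, 'n': 140}
green {'px': (381, 172), 'mean': [0.5783, 0.2079], 'box': (587, 211), 'L': 103, 'W': 24, 'ang': 15.8, 'n': 2276}
scene
red {'px': (284, 96), 'mean': [0.4299, -0.5181], 'box': (429, -521), 'L': 100, 'W': 83, 'ang': 73.9, 'n': 491}
red {'px': (362, 303), 'mean': [0.6169, 0.1636], 'box': (629, 166), 'L': 138, 'W': 27, 'ang': 15.9, 'n': 376}
green {'px': (311, 193), 'mean': [0.5512, -0.1623], 'box': (551, -162), 'L': 70, 'W': 19, 'ang': 108.7, 'n': 148}
green {'px': (381, 321), 'mean': [0.6065, 0.2212], 'box': (610, 222), 'L': 145, 'W': 27, 'ang': 16.2, 'n': 549}
side
red {'px': (458, 182), 'mean': [0.426, -0.5113], 'box': (434, -516), 'L': 132, 'W': 60, 'ang': 125.5, 'n': 384}
red {'px': (228, 258), 'mean': [0.5969, 0.1611], 'box': (611, 163), 'L': 144, 'W': 34, 'ang': 14.9, 'n': 456}
green {'px': (346, 212), 'mean': [0.5405, -0.1607], 'box': (540, -159), 'L': 83, 'W': 20, 'ang': 108.4, 'n': 124}
green {'px': (208, 274), 'mean': [0.5838, 0.2201], 'box': (595, 223), 'L': 145, 'W': 26, 'ang': 15.6, 'n': 480}
[]
```

Call:
{"api": "apply_moves", "payload": {"commands": [[[-6.7,-30.6,0],1.616,0.55],[[-6.7,-30.6,0],1.616,0.55],[[-6.7,-30.6,0],1.616,0.55],[[-6.7,-30.6,0],1.616,0.55],[[-6.7,-30.6,0],1.616,0.55],[[-6.7,-30.6,0],1.616,0.55],[[-6.7,-30.6,0],1.616,0.55],[[-6.7,-30.6,0],1.616,0.55],[[-6.7,-30.6,0],1.616,0.55],[[-6.7,-30.6,0],1.616,0.55],[[-6.7,-30.6,0],1.616,0.55],[[-6.7,-30.6,-3],1.616,0.55],[[-6.7,-30.6,-3],1.616,0.55],[[-6.7,-30.6,-3],1.616,0.55],[[-6.7,-30.6,-3],1.616,0.55],[[-6.7,-30.6,-3],1.616,0.55]]}}

```text
clock: 15.05
tool_pos: [0.5425, -0.1495, 0.0744]
orientation: [180.0, -0.0, -72.0]
force: [1.5, -1.0, 0.6]
opening: 0.0393
gripper_force: 0.0
```

```bash
python3 - <<'E'
from h import *
tool()
p=ctrl.snapshot("wrist")
for b in blobs(p,"green",.014,100): print(b)
for n in("scene","side"):
    p=ctrl.snapshot(n); save(p,n+"2.png")
    print(n,[b for b in blobs(p,"red",.018,100)])
    for t in("driver_red","driver_red_tip"):
        print(t,[(np.round(d["at"]).tolist(),np.round(at(p,d["at"],.013)[:2],3).tolist(),round(d["score"],2)) for d in ctrl.spot_point(p,t)])
E
```

```text
t 15.05 tcp [ 0.5425 -0.1495  0.0744] rpy [ 1.7998e+02 -1.0000e-02 -7.2040e+01] j [  5.  18. -24.   0. -48.  13.] open 0.0393 F [ 1.5 -1.   0.6] 0.0
{'px': (319, 183), 'mean': [0.5485, -0.1681], 'box': (548, -167), 'L': 69, 'W': 14, 'ang': 108.5, 'n': 1544}
{'px': (532, 294), 'mean': [0.3383, -0.1313], 'box': (339, -130), 'L': 18, 'W': 9, 'ang': 18.0, 'n': 131}
scene [{'px': (284, 96), 'mean': [0.429, -0.518], 'box': (426, -520), 'L': 101, 'W': 83, 'ang': 60.9, 'n': 493}, {'px': (364, 300), 'mean': [0.609, 0.1608], 'box': (626, 165), 'L': 145, 'W': 27, 'ang': 16.1, 'n': 445}]
driver_red [([364.0, 301.0], [0.611, 0.161], 0.5)]
driver_red_tip [([341.0, 320.0], [0.68, 0.172], 0.73)]
side [{'px': (228, 258), 'mean': [0.597, 0.1611], 'box': (611, 163), 'L': 144, 'W': 34, 'ang': 15.6, 'n': 458}]
driver_red [([226.0, 256.0], [0.613, 0.159], 0.69)]
driver_red_tip [([203.0, 245.0], [0.681, 0.176], 0.59), ([208.0, 276.0], [0.584, 0.222], 0.17)]
```

Call:
{"api": "apply_moves", "payload": {"commands": [[[0,0,-3.5],0,0.55],[[0,0,-6.5],0,0.55],[[0,0,-7.7],0,0.55],[[0,0,-8],0,0.55],[[0,0,-8],0,0.55],[[0,0,-8],0,0.55],[[0,0,-8],0,0.8],[[0,0,-8],0,1],[[0,0,-8],0,1],[[0,0,-8],0,1],[[0,0,-8],0,1],[[0,0,-8],0,1],[[0,0,-8],0,1]]}}

```text
clock: 16.48
tool_pos: [0.5426, -0.1495, -0.0049]
orientation: [-180.0, -0.0, -71.8]
force: [-1.2, 0.6, 6.4]
opening: 0.0156
gripper_force: 30.0
```

Call:
{"api": "apply_moves", "payload": {"commands": [[[0,0,2],0,1],[[0,0,5],0,1],[[0,0,8],0,1],[[5.2,36.4,8],-1.613,1],[[5.2,36.4,8],-1.613,1],[[5.2,36.4,8],-1.613,1],[[5.2,36.4,8],-1.613,1],[[5.2,36.4,8],-1.613,1],[[5.2,36.4,8],-1.613,1],[[5.2,36.4,8],-1.613,1],[[5.2,36.4,8],-1.613,1],[[5.2,36.4,8],-1.613,1],[[5.2,36.4,8],-1.613,1],[[5.2,36.4,8],-1.613,1],[[5.2,36.4,8],-1.613,1],[[5.2,36.4,8],-1.613,1],[[5.2,36.4,8],-1.613,1],[[5.2,36.4,8],-1.613,1],[[5.2,36.4,8],-1.613,1],[[5.2,36.4,8],-1.613,1]]}}

```text
clock: 18.15
tool_pos: [0.5942, 0.2144, 0.0744]
orientation: [-180.0, -0.0, -164.2]
force: [-0.2, 0.2, -0.1]
opening: 0.0159
gripper_force: 30.0
```

Call:
{"api": "apply_moves", "payload": {"commands": [[[0,0,-3],0,1],[[0,0,-5.5],0,1],[[0,0,-6.7],0,1],[[0,0,-7.1],0,1],[[0,0,-7.4],0,1],[[0,0,-7.4],0,1],[[0,0,-7.4],0,0.66],[[0,0,-7.4],0,0.66],[[0,0,-7.4],0,0.66],[[0,0,-7.4],0,0.66],[[0,0,-5],0,0.66],[[0,0,0],0,0.66],[[0,0,3],0,0.66],[[0,0,3],0,0.66]]}}

```text
clock: 19.32
tool_pos: [0.5986, 0.2166, 0.1133]
orientation: [179.9, 0.7, -164.2]
force: [2.0, 1.2, 1.1]
opening: 0.0298
gripper_force: 0.0
```

Call:
{"api": "apply_moves", "payload": {"commands": [[[5,-34,0],1.049,0.55],[[5,-34,0],1.049,0.55],[[5,-34,0],1.049,0.55],[[5,-34,0],1.049,0.55],[[5,-34,0],1.049,0.55],[[5,-34,0],1.049,0.55],[[5,-34,0],1.049,0.55],[[5,-34,0],1.049,0.55],[[5,-34,0],1.049,0.55],[[5,-34,0],1.049,0.55],[[5,-34,-3],1.049,0.55],[[5,-34,-3],1.049,0.55],[[5,-34,-3],1.049,0.55],[[5,-34,-3],1.049,0.55]]}}

```text
clock: 20.48
tool_pos: [0.6446, -0.1253, 0.0754]
orientation: [-180.0, -0.0, -104.1]
force: [0.8, 0.1, 0.2]
opening: 0.0393
gripper_force: 0.0
```

```bash
python3 - <<'E'
from h import *
tool()
p=ctrl.snapshot("wrist")
for b in blobs(p,"yellow",.014,100): print(b)
p=ctrl.snapshot("scene"); save(p,"scene3.png")
for t in("red","green"):
  for t in("driver_"+t,"driver_%s_tip"%t):
    print(t,[(np.round(d["at"]).tolist(),np.round(at(p,d["at"],.013)[:2],3).tolist(),round(d["score"],2)) for d in ctrl.spot_point(p,t)])
E
```

```text
t 20.48 tcp [ 0.6446 -0.1253  0.0754] rpy [-1.7998e+02 -2.0000e-02 -1.0412e+02] j [  6.  25. -12.   0. -53. -20.] open 0.0393 F [0.8 0.1 0.2] 0.0
{'px': (318, 225), 'mean': [0.6487, -0.1093], 'box': (649, -108), 'L': 67, 'W': 15, 'ang': 76.4, 'n': 1346}
{'px': (468, 321), 'mean': [0.5382, 0.0142], 'box': (539, 14), 'L': 116, 'W': 14, 'ang': 166.0, 'n': 1365}
driver_red [([364.0, 302.0], [0.61, 0.164], 0.61)]
driver_red_tip [([339.0, 325.0], [0.69, 0.178], 0.75), ([364.0, 301.0], [0.608, 0.162], 0.22)]
driver_green [([382.0, 313.0], [0.593, 0.206], 0.8)]
driver_green_tip [([364.0, 341.0], [0.665, 0.239], 0.78)]
```

Aligned. Descending and gripping yellow.

Call:
{"api": "apply_moves", "payload": {"commands": [[[0,0,-3.5],0,0.55],[[0,0,-6.5],0,0.55],[[0,0,-7.6],0,0.55],[[0,0,-7.9],0,0.55],[[0,0,-7.9],0,0.55],[[0,0,-7.9],0,0.55],[[0,0,-7.9],0,0.8],[[0,0,-7.9],0,1],[[0,0,-7.9],0,1],[[0,0,-7.9],0,1],[[0,0,-7.9],0,1],[[0,0,-7.9],0,1],[[0,0,-7.9],0,1]]}}

```text
clock: 21.87
tool_pos: [0.6446, -0.1255, -0.0038]
orientation: [-180.0, 0.0, -104.1]
force: [-0.8, 0.1, 5.4]
opening: 0.0156
gripper_force: 30.0
```

Call:
{"api": "apply_moves", "payload": {"commands": [[[0,0,2],0,1],[[0,0,5],0,1],[[0,0,8],0,1],[[-6.6,39.8,8],2.089,1],[[-6.6,39.8,8],2.089,1],[[-6.6,39.8,8],2.089,1],[[-6.6,39.8,8],2.089,1],[[-6.6,39.8,8],2.089,1],[[-6.6,39.8,8],2.089,1],[[-6.6,39.8,8],2.089,1],[[-6.6,39.8,8],2.089,1],[[-6.6,39.8,8],2.089,1],[[-6.6,39.8,8],2.089,1],[[-6.6,39.8,8],2.089,1],[[-6.6,39.8,8],2.089,1],[[-6.6,39.8,8],2.089,1],[[-6.6,39.8,8],2.089,1],[[-6.6,39.8,8],2.089,1],[[-6.6,39.8,8],2.089,1],[[-6.6,39.8,8],2.089,1]]}}

```text
clock: 23.53
tool_pos: [0.578, 0.2723, 0.0751]
orientation: [180.0, 0.0, 15.9]
force: [-0.0, -0.5, -0.7]
opening: 0.0157
gripper_force: 30.0
```

Call:
{"api": "apply_moves", "payload": {"commands": [[[0,0,0],0,1],[[0,0,0],0,1],[[0,0,0],0,1],[[0,0,0],0,1]]}}

```text
clock: 23.87
tool_pos: [0.5782, 0.2724, 0.0754]
orientation: [180.0, 0.0, 15.4]
force: [-0.4, 0.5, -0.7]
opening: 0.0159
gripper_force: 30.0
```

Call:
{"api": "apply_moves", "payload": {"commands": [[[0,0,-3],0,1],[[0,0,-5.5],0,1],[[0,0,-6.7],0,1],[[0,0,-7.1],0,1],[[0,0,-7.3],0,1],[[0,0,-7.3],0,1],[[0,0,-7.3],0,0.66],[[0,0,-7.3],0,0.66],[[0,0,-7.3],0,0.66],[[0,0,-7.3],0,0.66],[[0,0,-5],0,0.66],[[0,0,0],0,0.66],[[0,0,5],0,0.66],[[0,0,5],0,0.66]]}}

```text
clock: 25.03
tool_pos: [0.5807, 0.2738, 0.132]
orientation: [-179.9, -0.4, 15.6]
force: [0.6, 0.3, 0.4]
opening: 0.03
gripper_force: 0.0
```

Call:
{"api": "apply_moves", "payload": {"commands": [[[2,-20,5],0,0.66],[[2,-20,5],0,0.66],[[2,-20,5],0,0.66],[[2,-20,5],-0.5,1],[[2,-20,5],-0.5,1],[[2,-20,5],-1,1],[[2,-35,5],-1.5,1],[[2,-35,5],-1.5,1],[[2,-35,5],-1.5,1],[[2,-35,5],-1.5,1],[[2,-35,5],-1.5,1],[[2,-35,5],-1.5,1],[[2,-35,5],-1.5,1]]}}

```text
clock: 26.12
tool_pos: [0.5981, -0.0785, 0.1759]
orientation: [-180.0, -0.0, -56.5]
force: [0.0, 0.4, 0.1]
opening: 0.0004
gripper_force: 0.0
```

```bash
python3 - <<'E'
from h import *
tool()
ps={n:ctrl.snapshot(n) for n in("scene","side")}
d0=np.array([np.cos(np.radians(15.6)),np.sin(np.radians(15.6))]); nn=np.array([-d0[1],d0[0]])
O=dict(red=(.611,.1568),green=(.595,.2142),yellow=(.5785,.2724))
for n,p in ps.items():
    for c,o in O.items():
        for t in("driver_"+c,"driver_%s_tip"%c,"outline_"+c):
            z=.005 if t[0]=="o" else .013
            print(n,t,[(np.round(np.array([(at(p,d["at"],z)[:2]-o)@d0,(at(p,d["at"],z)[:2]-o)@nn])*1000).tolist(),round(d["score"],2)) for d in ctrl.spot_point(p,t)][:2])
    print(n,"bell_top",[(np.round(d["at"],1).tolist(),np.round(at(p,d["at"],.062)[:2],4).tolist(),round(d["score"],2)) for d in ctrl.spot_point(p,"bell_top")])
    print(n,"bell",[(np.round(d["at"],1).tolist(),np.round(at(p,d["at"],0)[:2],4).tolist(),round(d["score"],2)) for d in ctrl.spot_point(p,"bell")])
    hsv=cv2.cvtColor(p["img"],cv2.COLOR_RGB2HSV)
    m=cv2.inRange(hsv,(12,100,80),(28,255,255)); u0,v0=map(int,proj(p,[.467,-.40,.062])); 
    k=m[v0-25:v0+25,u0-25:u0+25]; v,u=np.nonzero(k)
    if len(u): c=(u.mean()+u0-25,v.mean()+v0-25); print("brass",c,len(u),np.round(at(p,c,.060)[:2],4))
p=ps["scene"]; a=cv2.resize(p["img"][250:390,310:455],None,fx=4,fy=4,interpolation=cv2.INTER_CUBIC)[:560,:400*2]
p=ps["side"]; b=cv2.resize(p["img"][225:330,130:282],None,fx=4,fy=4,interpolation=cv2.INTER_CUBIC)
cv2.imwrite("pics/pl1.png",cv2.cvtColor(cv2.resize(np.hstack([a[:420],b[:420]]),(800,282)),cv2.COLOR_RGB2BGR))
E
```

```text
t 26.12 tcp [ 0.5981 -0.0785  0.1759] rpy [-1.7997e+02 -1.0000e-02 -5.6530e+01] j [ 11.  16. -12.  -0. -62.  22.] open 0.0004 F [0.  0.4 0.1] 0.0
scene driver_red [([-4.0, -1.0], 0.64)]
scene driver_red_tip [([82.0, -1.0], 0.68)]
scene outline_red [([5.0, -2.0], 0.75)]
scene driver_green [([-2.0, -1.0], 0.72), ([-335.0, -265.0], 0.59)]
scene driver_green_tip [([78.0, -3.0], 0.89)]
scene outline_green [([-1.0, -12.0], 0.76)]
scene driver_yellow [([106.0, -300.0], 0.72), ([3.0, 1.0], 0.65)]
scene driver_yellow_tip [([81.0, -1.0], 0.69)]
scene outline_yellow [([3.0, -9.0], 0.61)]
scene bell_top [([285.4, 81.4], [0.4168, -0.5284], 0.57)]
scene bell [([298.7, 128.6], [0.4525, -0.3923], 0.71), ([235.9, 151.8], [0.651, -0.4068], 0.17)]
side driver_red [([-4.0, 7.0], 0.87)]
side driver_red_tip [([62.0, 2.0], 0.69)]
side outline_red [([2.0, -10.0], 0.54), ([10.0, 116.0], 0.16)]
side driver_green [([-2.0, -8.0], 0.75), ([-344.0, -257.0], 0.46)]
side driver_green_tip [([91.0, -1.0], 0.71), ([-380.0, -225.0], 0.63)]
side outline_green [([13.0, 1.0], 0.59)]
side driver_yellow [([2.0, -3.0], 0.67)]
side driver_yellow_tip [([83.0, -1.0], 0.7)]
side outline_yellow [([85.0, -130.0], 0.63), ([1.0, -7.0], 0.61)]
side bell_top [([372.1, 168.6], [0.5972, -0.3241], 0.61), ([426.7, 178.9], [0.4579, -0.3905], 0.45)]
side bell [([423.6, 195.2], [0.4655, -0.4022], 0.86)]
brass (np.float64(427.0), np.float64(179.8)) 30 [ 0.4563 -0.3901]
```

View pics/pl1.png

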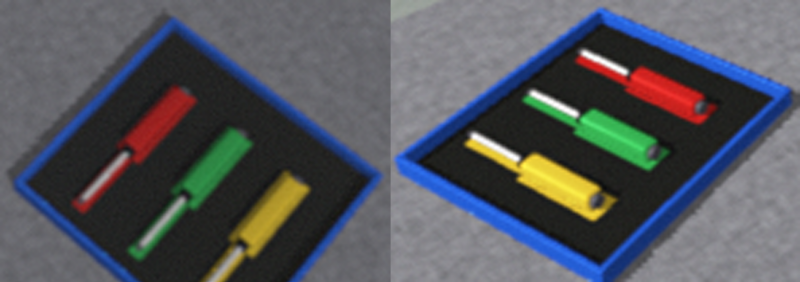

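The last picture shows all three drivers lying on their own silhouettes, tips on the narrow parts: red (160,125), green (212,168) and yellow (270,215) on the left. I'm going above the steel bell with the jaws shut.

Call:
{"api": "apply_moves", "payload": {"commands": [[[-14,-31,0],0,1],[[-14,-31,0],0,1],[[-14,-31,0],0,1],[[-14,-31,0],0,1],[[-14,-31,0],0,1],[[-14,-31,0],0,1],[[-14,-31,0],0,1],[[-14,-31,0],0,1],[[-14,-31,0],0,1],[[-14,-31,0],0,1],[[-14,-31,0],0,1],[[-14,-31,0],0,1]]}}

```text
clock: 28.32
tool_pos: [0.4586, -0.387, 0.1755]
orientation: [-180.0, 0.0, -56.1]
force: [0.4, 0.0, -0.7]
opening: 0.0003
gripper_force: 0.0
```

```bash
python3 - <<'E'
from h import *
tool()
for n in("wrist","scene","side"):
    p=ctrl.snapshot(n); save(p,n+"b.png")
    print(n,[(np.round(d["at"],1).tolist(),np.round(at(p,d["at"],.062)[:2],4).tolist(),round(d["score"],2)) for d in ctrl.spot_point(p,"bell_top")])
    hsv=cv2.cvtColor(p["img"],cv2.COLOR_RGB2HSV)
    m=cv2.inRange(hsv,(12,90,60),(28,255,255)); k,l,s,c=cv2.connectedComponentsWithStats(m)
    for i in range(1,k):
        q=at(p,c[i],.060)[:2]
        if s[i,4]>8 and np.hypot(*(q-[.46,-.39]))<.09: print("brass",np.round(c[i],1),s[i,4],np.round(q,4))
E
```

```text
t 28.32 tcp [ 0.4586 -0.387   0.1755] rpy [-179.99    0.    -56.06] j [-22.  15. -13.  -0. -62.  55.] open 0.0003 F [ 0.4  0.  -0.7] 0.0
wrist [([439.1, 85.2], [0.4249, -0.5275], 0.95), ([320.1, 186.3], [0.4609, -0.3912], 0.62)]
brass [321.8 186.3] 253 [ 0.4592 -0.3918]
scene [([296.2, 113.5], [0.4582, -0.3953], 0.59), ([341.3, 322.2], [0.6954, 0.1916], 0.54)]
brass [296.5 115.3] 30 [ 0.4602 -0.3903]
side []
```

Call:
{"api": "apply_moves", "payload": {"commands": [[[0,-0.35,-3],0,1],[[0,-0.35,-6],0,1],[[0,-0.35,-9],0,1],[[0,-0.35,-11],0,1],[[0,-0.35,-11.5],0,1],[[0,-0.35,-11.8],0,1],[[0,-0.35,-12.1],0,1],[[0,-0.35,-12.1],0,1]]}}

```text
clock: 29.28
tool_pos: [0.4591, -0.3913, 0.0554]
orientation: [-180.0, -0.1, -56.1]
force: [-0.1, -0.1, 0.3]
opening: 0.0003
gripper_force: 0.0
```

Call:
{"api": "apply_moves", "payload": {"commands": [[[0,0,-0.15],0,1],[[0,0,-0.3],0,1],[[0,0,-0.3],0,1]]}}

```text
clock: 29.53
tool_pos: [0.4591, -0.3914, 0.0524]
orientation: [-179.9, -0.1, -56.1]
force: [1.5, 0.3, 0.9]
opening: 0.0004
gripper_force: 0.8
```

Call:
{"api": "apply_moves", "payload": {"commands": [[[0,0,-0.15],0,1],[[0,0,-0.3],0,1],[[0,0,-0.3],0,1]]}}

```text
clock: 29.78
tool_pos: [0.4591, -0.3914, 0.0489]
orientation: [-180.0, -0.1, -56.1]
force: [2.6, 0.3, 3.0]
opening: 0.0002
gripper_force: 1.6
```

Call:
{"api": "apply_moves", "payload": {"commands": [[[0,0,-0.15],0,1],[[0,0,-0.25],0,1],[[0,0,-0.25],0,1]]}}

```text
clock: 30.03
tool_pos: [0.459, -0.3914, 0.0463]
orientation: [-180.0, -0.1, -56.1]
force: [3.6, -0.4, 3.6]
opening: 0.0007
gripper_force: 2.1
```

Call:
{"api": "apply_moves", "payload": {"commands": [[[0,0,-0.1],0,1],[[0,0,-0.2],0,1],[[0,0,-0.2],0,1]]}}

```text
clock: 30.28
tool_pos: [0.4591, -0.3915, 0.0459]
orientation: [-180.0, -0.1, -56.0]
force: [0.2, 2.6, 16.9]
opening: 0.0006
gripper_force: 8.5
```

The force jumped at 45.9 mm, which is the stop. Now I'll rise clear and check.

Call:
{"api": "apply_moves", "payload": {"commands": [[[0,0,1],0,1],[[0,0,3],0,1],[[0,0,6],0,1],[[0,0,10],0,1],[[0,0,14],0,1],[[0,0,14],0,1],[[0,0,14],0,1],[[0,0,14],0,1],[[0,0,14],0,1]]}}

```text
clock: 31.03
tool_pos: [0.457, -0.3903, 0.1823]
orientation: [179.9, 0.2, -56.1]
force: [-0.0, -0.2, 0.5]
opening: 0.0005
gripper_force: 0.0
```

```bash
python3 - <<'E'
from h import *
o=tool()
p=ctrl.snapshot("scene")
hsv=cv2.cvtColor(p["img"],cv2.COLOR_RGB2HSV)
m=cv2.inRange(hsv,(12,90,60),(28,255,255)); k,l,s,c=cv2.connectedComponentsWithStats(m)
print([np.round(c[i],1).tolist() for i in range(1,k) if np.hypot(*(c[i]-[296.5,115.3]))<15 and s[i,4]>8])
for t in("phone","flux_jar","solder_reel","driver_red","driver_green","driver_yellow"): print(t,[np.round(d["at"]).tolist() for d in ctrl.spot_point(p,t)][:2])
print(ctrl.close_job())
E
```

```text
t 31.03 tcp [ 0.457  -0.3903  0.1823] rpy [179.92   0.18 -56.11] j [-22.  15. -12.  -0. -63.  56.] open 0.0005 F [-0.  -0.2  0.5] 0.0
[[296.5, 115.3]]
phone [[239.0, 152.0]]
flux_jar [[238.0, 222.0]]
solder_reel [[275.0, 285.0]]
driver_red [[274.0, 282.0], [367.0, 301.0]]
driver_green [[382.0, 172.0], [386.0, 319.0]]
driver_yellow [[404.0, 335.0]]
the job is handed in; nothing more can be done
None
```

I laid all three screwdrivers on their own silhouettes, pressed the steel bell to its stop, and handed the job in at about 31 s; the last pictures show the plunger up again and the phone, jar and reel where they were, but no verdict came back.

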